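# Clamp two bottles on a shaker with its indexed clamp bar

### The arm

A 6-joint arm with a two-finger parallel gripper is mounted at the origin on a cart in front of the work surface, level with it; the furniture and walls round the work are solid. World frame = base frame: x ahead of the robot, y to its left, z up, the work surface at z = 0. Lengths are in m, angles in rad, forces in N, time in s.
With the tool pointing down it reaches from about 0.275 to 1 m from the base axis. Payload 8.4 kg.
Tool frame: the origin (TCP) lies on the centre line of the jaws, within the pads' length; the fingertips stand 17 mm ahead of it and the grasp point (between the pads) lies 2 mm behind it (bot.tcp_to_tips is the y of the fingertips in the tool frame, in m); y points along the fingers, z is the direction in which the jaws open and shut, and the axes are right-handed (so a half turn about y gives the same grasp; the last joint's range is limited). The gripper opens to 85 mm and grips with 20 to 120 N. Pads are 22 mm wide; open, the fingers measure 114 mm over their backs; the gripper's body (76 mm by 85 mm) begins 54 mm behind the grasp point. The pads swing forward as they close: fully open they stand 13 mm farther back than shut.
Start: joints at [-0.002, 0.353, 1.633, -0, 1.155, -0.002], TCP at [0.625, -0, 0.228] pointing down, gripper open.
Joint ranges: [-2.63, 2.63], [-0.92, 2.1], [0.06, 2.66], [-1.3, 4.44], [0, 2.69], [-3.02, 3.02]. Speed limits (rad/s): [2.22, 2.22, 2.79, 3.14, 3.14, 3.14].

### API

Orientations are given as a unit quaternion [x, y, z, w].
In Python, from workcell import bot, hand, kinematics, get_obs, vision, hand_in gives the robot as it stands. The module is installed in compiled form; this text tells all that it offers. Calls block until the motion is done:
- bot.reach(position, orientation): joint-space move of the TCP to a pose.
- bot.servo_line(position, ori=None, velocity=0.15): straight line of the TCP; ori=None keeps the orientation; velocity is the mean speed in m/s.
- bot.goto_joints(angles): joint-space move.
- hand.move_gripper(opening, strength=None): finger opening in m; strength is the grip in N (None keeps the last); returns when the fingers have stopped.
- bot.dwell(seconds).
- kinematics.solve_ik(position, orientation): joint angles nearest the present ones, or None.
- get_obs(): the state.
- vision.read_camera(name): name is "scene" or "side" or "wrist"; returns a dict with "frame" (384x512x3 uint8, red, green, blue), "intrinsics" (3x3 intrinsics, pixels), "view" (4x4, takes a point from world to camera coordinates). Camera axes: x right, y down, z forward; pixel columns grow to the right and rows downward; lengths in m; the calibration is good to about 2 mm. A picture is of the moment at which its call begins. There is no depth.
A pose or a line that the arm cannot do raises bot.IKError and nothing moves.
- hand_in(): hands the job in, once; it reports no verdict.
The state is a dict: "time_s": time; "joint_pos": joint angles; "joint_vel": joint speeds; "joint_efforts": joint torques, N m; "position": TCP position; "orientation": TCP orientation; "wrist_force": force on the tool from outside, world axes, zero at the start; "ft_torque": the same for the moment, N m; "gripper_width": finger opening in m.
Only numpy, scipy, OpenCV 4.12 (cv2) and the standard library are available. Lean on these libraries where they do the work, as an engineer would, in place of code of your own. Each camera call takes 0.05 s, during which the arm holds its last target.

### The job

Clamp the two bottles on the shaker: pull up the clamp bar's spring plunger to free the bar from its parking hole, slide the bar up until its sprung pad presses both bottles against the fence, and let the plunger drop fully home into a hole of the strip there. The pad must stay pressed by the locked bar but must never be driven solid on its springs; handle the glass gently, keep the bottles upright and leave everything else where it stands.

Things in the scene. Friction and masses are not known exactly. Their poses are not given: they have to be found in the camera images.
- shaker: low orbital shaker, fixed, motor stopped; 200 x 220 mm plan. Origin: on the worktop under its centre; z up. Its +y points roughly at the robot (yaw about 90 deg) and is the way the clamp bar closes. Platform mat at z 66 mm. A fixed rubber-faced fence, face at y +86 mm, 44 mm high, spans x -55 to +77. The rail with the holes runs along y at x -84 mm (robot's right); plain guide rod at x +88
- clamp_bar (a joint): travel (m) of the sliding clamp bar along the shaker's +y, 0 = parked at the far end, stop at 0.100. A tube across the platform on a 34 x 36 mm block on the holed rail; block top 101 mm above the worktop. It slides stiffly (friction about 6 N) and stays where it is left. With both bottles against the fence the pad's face touches them at 0.072
- plunger (a joint): lift (m) of the spring plunger on that block: 0 = pin fully home in a hole, 0.0075 = pin tip resting on top of the strip, 0.014 = upper stop. Always sprung down: 6 N at 0, 11.6 N at 0.014. 7 mm pin, hardly bevelled. It starts locked in the parking hole, a block of its own at the rail's far end; an open gap of 2 to 16 mm lies between that block and the strip
- knob (a point): middle of the plunger's black knob: an upright cylinder 24 mm across, 18 mm high, its centre 133 mm above the worktop when home (it rises with the plunger), at shaker x -84 mm, y -78 mm when parked. Under it a 16 mm barrel, 16 mm high, on the block. Free space round it; bottles are 30 mm or more away. A side push on the knob holds the pin up by friction: ease off and it drops if over a hole
- clamp_pad (a joint): how far (m) the rubber-faced pad bar (132 x 28 mm, in front of the clamp tube towards the bottles) is pressed back on its springs: 0 = free, 0.020 = solid on its stops. 2.5 N at first touch, 0.25 N more per mm. Moving the bar on by 1 mm presses the pad 1 mm further
- bottle_near: capped glass bottle 56 mm across, 114 mm high, upright on the mat; origin at the centre of its underside. Of the two, the one next to the holed rail. About 0.15 kg. Starts 1 to 5 mm clear of the fence
- bottle_far: the same bottle, 64 mm further along shaker x, farther from the holed rail
- strip_middle (a point): nominal middle of the holed steel strip on the rail, on its top, 80 mm above the worktop. Seven 8.5 mm holes in a row along shaker y, 14 mm apart (5.5 mm of plain strip between), 7.5 mm of pin depth. The strip is screwed down through a slot: the whole row may be set up to 7 mm either way from nominal (a hole for clamp_bar 0.079), unmeasured, so find the hole by feel
- beaker_small: bystander: empty glass beaker 60 mm wide, 74 mm high, behind the shaker
- amber_jar: bystander: small dark jar with cap, 52 mm wide, 89 mm high, behind the shaker
- dropper: bystander: small dropper bottle 33 mm wide, 102 mm high, behind the shaker
- dropper_left: bystander: small dropper bottle 33 mm wide, 102 mm high, left of the shaker's near corner
- petri_stack: bystander: stack of petri dishes, 95 mm wide, 57 mm high, left of the shaker

How it is judged:
By the outcome, as a careful person would: the job done as asked, in the order asked, and still so for the second after the job is handed in, with the robot touching nothing.
It also fails if it takes over 64 s, if anything falls off the work surface, if the arm or the gripper's body presses on something with over 40 N, if the wrist force passes 120 N, or if a joint passes its speed limit or range.

## Working session

There is one attempt and no reset: what is moved stays moved. The work goes in short steps, each a Python script; the robot and the scene stay as the last script left them, time stands still between calls to the robot, and variables do not carry over. Pictures are saved under pics/ and viewed, and the job is handed in when it is done.

```bash
mkdir -p pics; ls; python3 - <<'E'
from workcell import bot,get_obs,vision
import cv2,numpy as np
o=get_obs();print(o)
for n in("scene","side","wrist"):
    d=vision.read_camera(n);cv2.imwrite(f"pics/a_{n}.png",d["frame"][:,:,::-1]);np.savez(f"pics/a_{n}.npz",f=d["frame"],K=d["intrinsics"],V=d["view"])
    print(n,d["intrinsics"].tolist(),d["view"].round(4).tolist())
print(bot.tcp_to_tips)
E
```

```text
pics
{'time_s': 0.0, 'joint_pos': array([-2.38900992e-03,  3.53669423e-01,  1.63414531e+00,  3.41758276e-05,
        1.15521200e+00, -2.41229619e-03]), 'joint_vel': array([ 0.00029896, -0.00030021, -0.00022233,  0.00076597, -0.00191108,
       -0.00043386]), 'joint_efforts': array([-2.03471049e-03, -6.05236173e+01, -3.42063046e+01, -2.62302356e-04,
        9.48130677e-03,  3.61521288e-06]), 'position': array([6.24507119e-01, 1.88629562e-05, 2.27343622e-01]), 'orientation': array([-0.50035206,  0.50036468, -0.49963033,  0.49965241]), 'wrist_force': array([-0.08662552,  0.5619329 ,  0.00476797]), 'ft_torque': array([0.01742399, 0.03018268, 0.01271213]), 'gripper_width': 0.08566496259979405}
scene [[371.93762014685956, 0.0, 254.50649666638594], [0.0, 371.93762014685956, 191.70093604786015], [0.0, 0.0, 1.0]] [[0.5659, -0.8245, 0.0024, -0.3468], [-0.4596, -0.3179, -0.8293, 0.3719], [0.6845, 0.4682, -0.5589, 0.4902], [0.0, 0.0, 0.0, 1.0]]
side [[484.8534155554683, 0.0, 250.666679560995], [0.0, 484.8534155554683, 183.54199072881735], [0.0, 0.0, 1.0]] [[0.1334, 0.9911, -0.0033, -0.095], [0.5802, -0.0808, -0.8105, -0.2478], [-0.8035, 0.1062, -0.5858, 1.4826], [0.0, 0.0, 0.0, 1.0]]
wrist [[284.5148330270097, 0.0, 252.65989801947595], [0.0, 284.5148330270097, 186.78796598242153], [0.0, 0.0, 1.0]] [[1.0, -0.0006, -0.0018, -0.6229], [-0.0, -0.9577, 0.2879, -0.0371], [-0.0019, -0.2879, -0.9577, 0.3796], [0.0, 0.0, 0.0, 1.0]]
0.017
```

View pics/a_scene.png

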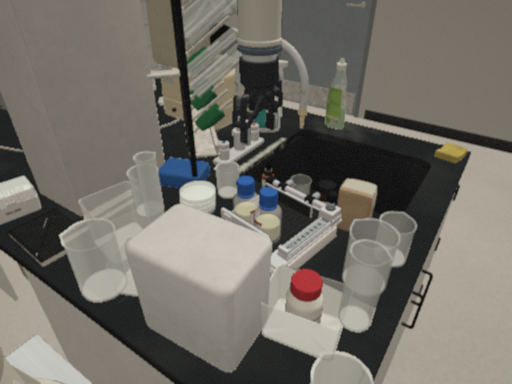

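View pics/a_side.png

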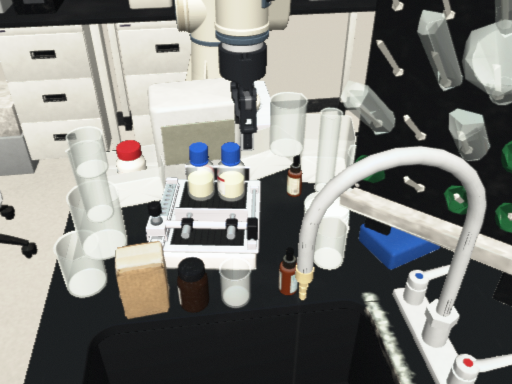

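View pics/a_wrist.png

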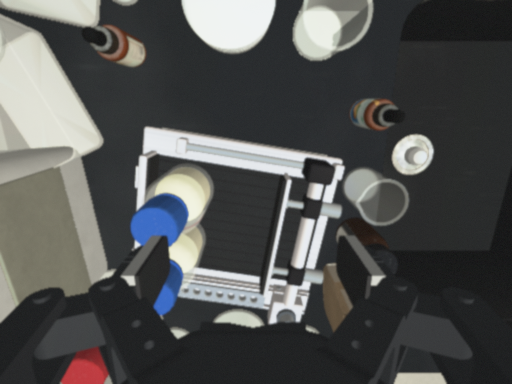

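```bash
cat > h.py <<'E'
import numpy as np,cv2
def load(n,p='a'):
    d=np.load(f"pics/{p}_{n}.npz");return d['f'],d['K'],d['V']
def ray(u,v,K,V,z):
    R,t=V[:3,:3],V[:3,3];c=-R.T@t;d=R.T@np.linalg.inv(K)@np.array([u,v,1.]);return c+d*(z-c[2])/d[2]
def proj(P,K,V):
    q=K@(V[:3,:3]@np.asarray(P,float)+V[:3,3]);return q[:2]/q[2]
E
python3 - <<'E'
import cv2
a=cv2.imread('pics/a_wrist.png')[115:340,120:350];b=cv2.imread('pics/a_side.png')[130:280,130:280]
cv2.imwrite('pics/cw.png',cv2.resize(a,None,fx=2.6,fy=2.6,interpolation=3));cv2.imwrite('pics/cs.png',cv2.resize(b,None,fx=4,fy=4,interpolation=3))
E
```

```text
(no output)
```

View pics/cw.png

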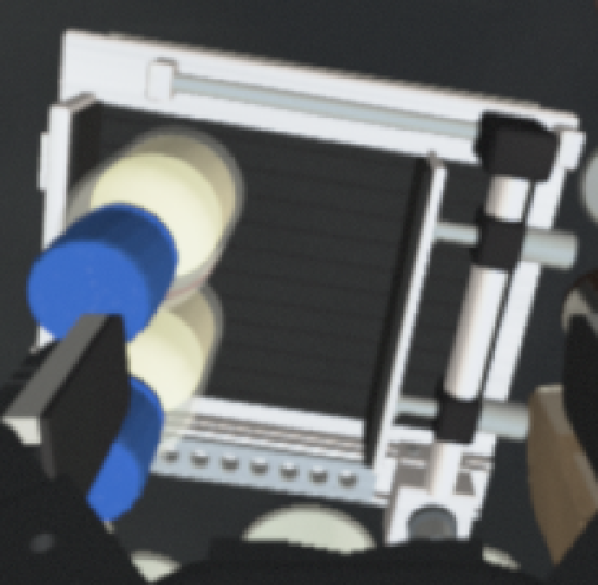

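View pics/cs.png

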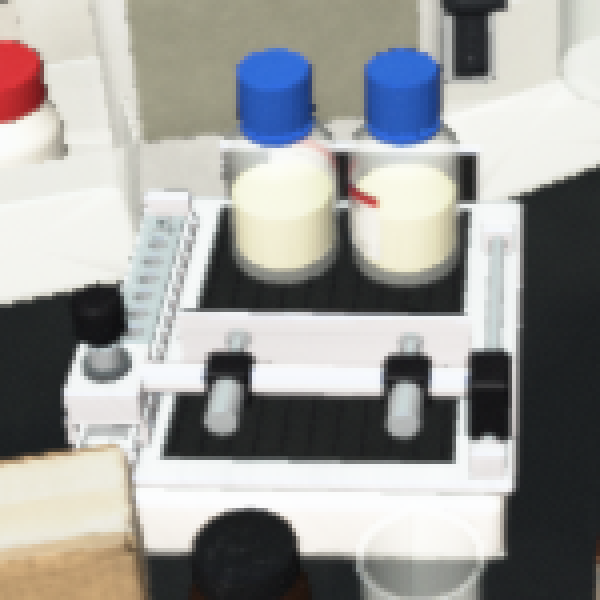

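```bash
python3 - <<'E'
from h import *
f,K,V=load('wrist')
# holes: refine in rectified zoom
g=cv2.cvtColor(f,cv2.COLOR_RGB2GRAY)
H=[]
for x,y in [(170,456),(200,459),(230,463),(260,466),(288,470),(318,475),(347,479)]:
    u,v=x/2.6+120-.3,y/2.6+115-.3
    p=ray(u,v,K,V,.08);H.append(p[:2]);
H=np.array(H)
print(H.round(4).tolist(),np.diff(H,axis=0).round(4).tolist())
d=H[0]-H[-1];d/=np.linalg.norm(d);print('y dir',d,np.degrees(np.arctan2(d[1],d[0])),np.linalg.norm(H[0]-H[-1])/6)
k=ray(432/2.6+120,523/2.6+115,K,V,.142);print('knob wrist',k)
f2,K2,V2=load('side')
k2=ray(100/4+130,315/4+130,K2,V2,.133);print('knob side',k2)
# side holes
m=cv2.resize(f2[175:235,140:185,::-1],None,fx=12,fy=10,interpolation=3);cv2.imwrite('pics/c2.png',m)
m=cv2.resize(f[280:335,170:320,::-1],None,fx=5.3,fy=5.3,interpolation=3);cv2.imwrite('pics/c3.png',m)
E
```

```text
[[0.5413, -0.145], [0.5552, -0.1467], [0.569, -0.1488], [0.583, -0.1505], [0.596, -0.1527], [0.61, -0.1554], [0.6236, -0.1576]] [[0.0139, -0.0016], [0.0139, -0.0022], [0.0139, -0.0016], [0.013, -0.0022], [0.014, -0.0028], [0.0136, -0.0022]]
y dir [-0.98848376  0.15132701] 171.29616360983664 0.01386574283573593
knob wrist [ 0.65598154 -0.128783    0.142     ]
knob side [ 0.66644601 -0.16296358  0.133     ]
```

View pics/c3.png

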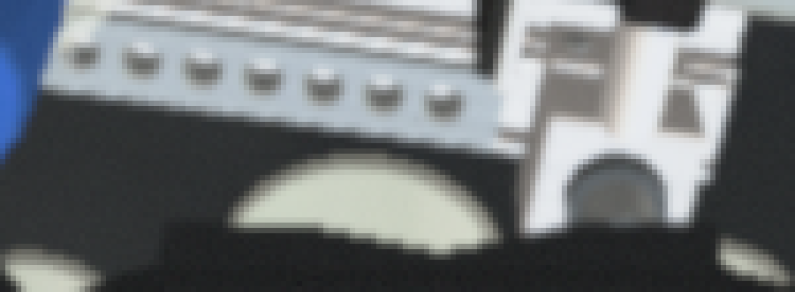

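View pics/c2.png

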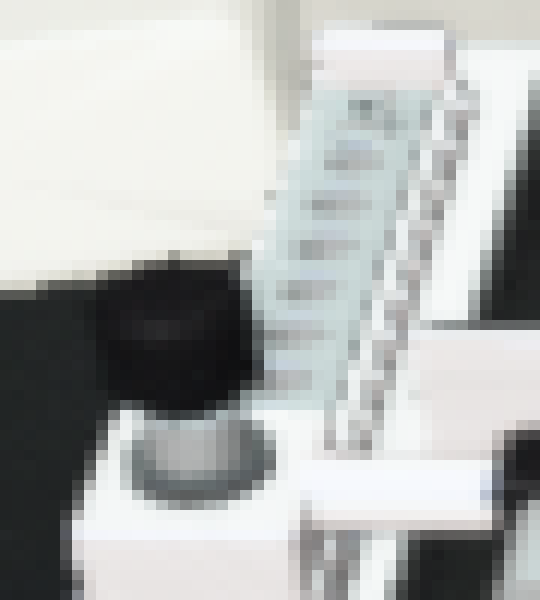

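```bash
cat >> h.py <<'E'
from scipy.spatial.transform import Rotation as Ro
YAW=-8.7
q0=Ro.from_quat([-0.5,0.5,-0.5,0.5])
def ori(yaw=None): return (Ro.from_euler('z',YAW if yaw is None else yaw,degrees=True)*q0).as_quat()
def snap(n,p):
    from workcell import vision
    d=vision.read_camera(n);cv2.imwrite(f"pics/{p}_{n}.png",d["frame"][:,:,::-1]);np.savez(f"pics/{p}_{n}.npz",f=d["frame"],K=d["intrinsics"],V=d["view"]);return d
E
python3 - <<'E'
from h import *
from workcell import *
bot.reach([.64,-.215,.25],ori())
d=snap('wrist','b');o=get_obs();print(o['time_s'],o['position'],o['wrist_force'])
print(proj([.666,-.163,.133],d['intrinsics'],d['view']),proj([.583,-.1505,.08],d['intrinsics'],d['view']))
E
python3 -c "
import cv2;a=cv2.imread('pics/b_wrist.png');cv2.imwrite('pics/b2.png',cv2.resize(a,(800,600),interpolation=3))"
```

```text
1.075 [ 0.63995195 -0.21333658  0.24970283] [-0.37825879  0.7760013  -0.60493889]
[274.30636869 123.22460385] [193.13588318 119.83912045]
```

View pics/b2.png

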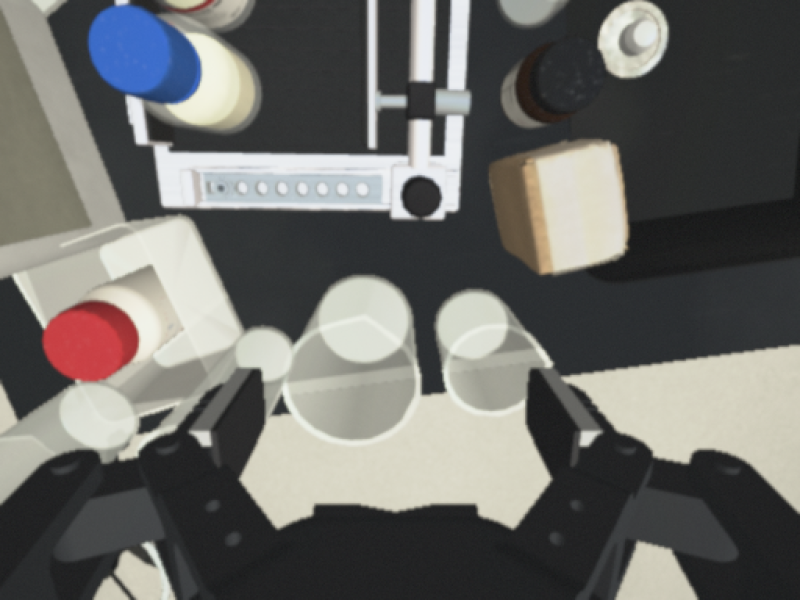

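```bash
python3 - <<'E'
from h import *
f,K,V=load('wrist','b')
g=cv2.cvtColor(f,cv2.COLOR_RGB2GRAY)
# knob: dark blob
s=512/800
roi=(slice(108,146),slice(250,290));m=((g[roi]<75)*255).astype(np.uint8)
n,l,st,c=cv2.connectedComponentsWithStats(m)
for i in range(1,n): print('dark',st[i],c[i]+[250,108])
c3=cv2.resize(f[105:140,118:295,::-1],None,fx=4.5,fy=4.5,interpolation=3);cv2.imwrite('pics/b3.png',c3)
# holes: bright blobs
roi=(slice(112,128),slice(147,240));gg=g[roi].astype(float)
hp=gg-cv2.GaussianBlur(gg,(0,0),6)
m=((hp>8)*255).astype(np.uint8);m[:3]=0;m[-3:]=0
n,l,st,c=cv2.connectedComponentsWithStats(m)
for i in range(1,n):
    w=hp*(l==i);yy,xx=np.indices(w.shape);u,v=(w*xx).sum()/w.sum()+147,(w*yy).sum()/w.sum()+112
    print(st[i],round(u,2),round(v,2),ray(u,v,K,V,.08).round(4))
print(ray(270,125.3,K,V,.142))
E
```

```text
dark [  0   5  40  33 689] [269.56313498 130.74891147]
[ 6  5  5  7 29] 155.0 119.63 [ 0.5423 -0.144   0.08  ]
[18  5  6  7 31] 167.79 119.79 [ 0.5559 -0.1463  0.08  ]
[31  5  6  7 34] 180.45 120.0 [ 0.5694 -0.1486  0.08  ]
[44  5  6  7 33] 193.28 120.12 [ 0.5831 -0.1508  0.08  ]
[56  5  7  7 35] 205.9 120.33 [ 0.5965 -0.1531  0.08  ]
[69  5  6  8 36] 218.67 120.52 [ 0.6102 -0.1554  0.08  ]
[81  5  8  8 44] 231.44 120.64 [ 0.6238 -0.1576  0.08  ]
[ 0.66149773 -0.16345297  0.142     ]
```

View pics/b3.png

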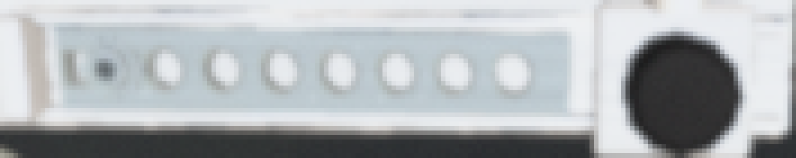

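```bash
python3 - <<'E'
from h import *
f,K,V=load('side')
for b,t in [((125,317),(118,262)),((168,311),(165,258))]:
    p=ray(*b,K,V,0);print(p)
    for z in (.06,.08,.1,.12,.14): print(z,ray(*t,K,V,z)[:2].round(3))
f,K,V=load('wrist','b')
for u,v in [(492,180),(555,270),(502,155)]:
    print([ray(u*.64,v*.64,K,V,z)[:2].round(3) for z in (.08,.1,.12)])
p=ray(269.6,125,K,V,.140);print('knob',p)
E
```

```text
[ 0.78738152 -0.22608008  0.        ]
0.06 [ 0.715 -0.234]
0.08 [ 0.736 -0.229]
0.1 [ 0.756 -0.224]
0.12 [ 0.777 -0.219]
0.14 [ 0.798 -0.214]
[ 0.78443374 -0.15350425  0.        ]
0.06 [ 0.716 -0.153]
0.08 [ 0.737 -0.151]
0.1 [ 0.758 -0.148]
0.12 [ 0.778 -0.146]
0.14 [ 0.799 -0.144]
[array([ 0.714, -0.166]), array([ 0.709, -0.164]), array([ 0.705, -0.163])]
[array([ 0.753, -0.236]), array([ 0.747, -0.23 ]), array([ 0.74 , -0.224])]
[array([ 0.722, -0.15 ]), array([ 0.717, -0.15 ]), array([ 0.713, -0.149])]
knob [ 0.66127703 -0.16331625  0.14      ]
```

```bash
sed -i 's/YAW=-8.7/YAW=-9.4/' h.py; python3 - <<'E'
from h import *
from workcell import *
hand.move_gripper(.037,25)
bot.reach([.6612,-.1635,.2],ori())
bot.servo_line([.6612,-.1635,.137],velocity=.08)
o=get_obs();print(o['time_s'],o['position'],o['wrist_force'],o['gripper_width'])
hand.move_gripper(.028);o=get_obs();print(o['position'],o['wrist_force'],o['gripper_width'])
hand.move_gripper(.020,25);o=get_obs();print(o['time_s'],o['position'],o['wrist_force'],o['gripper_width'])
snap('side','c');snap('scene','c')
E
python3 -c "
import cv2;a=cv2.imread('pics/c_side.png')[130:280,100:280];cv2.imwrite('pics/c_s2.png',cv2.resize(a,None,fx=4,fy=4,interpolation=3))"
```

```text
2.9417 [ 0.66158468 -0.16357137  0.13740886] [0.1514662  0.04803845 0.26639437] 0.037358909878042024
[ 0.66145683 -0.16355774  0.13750566] [ 0.33387534  0.53746564 -0.97531812] 0.028098115728284506
3.4417 [ 0.66189316 -0.16362755  0.13771148] [1.60405274 0.85429503 4.38317972] 0.020992397332179183
```

View pics/c_s2.png

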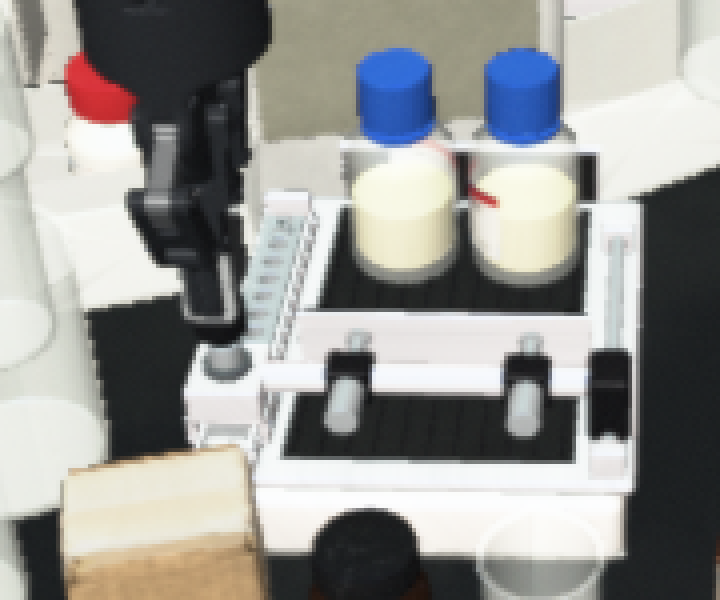

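```bash
python3 - <<'E'
from h import *
from workcell import *
o=get_obs();p=o['position'];print(o['gripper_width'],o['wrist_force'])
for dz in (.003,.006,.009,.011):
    bot.servo_line([.6615,-.1635,.137+dz],velocity=.03)
    o=get_obs();print(o['position'].round(5),o['wrist_force'].round(2),o['gripper_width'].round(5))
snap('side','d');print(o['time_s'])
E
python3 -c "
import cv2;a=cv2.imread('pics/d_side.png')[180:260,120:220];cv2.imwrite('pics/d_s2.png',cv2.resize(a,None,fx=6,fy=6,interpolation=3))"
```

```text
0.021001884701991245 [ 1.5166348  -0.07937245  4.14230365]Traceback (most recent call last):
  File "<stdin>", line 6, in <module>
AttributeError: 'float' object has no attribute 'round'
[ WARN:0@0.018] global loadsave.cpp:275 findDecoder imread_('pics/d_side.png'): can't open/read file: check file path/integrity
Traceback (most recent call last):
TypeError: 'NoneType' object is not subscriptable
```

```bash
python3 - <<'E'
from h import *
from workcell import *
o=get_obs();print(o['position'].round(5),o['wrist_force'].round(2),o['gripper_width'])
for dz in (.006,.009,.011):
    bot.servo_line([.6615,-.1635,.137+dz],velocity=.03)
    o=get_obs();print(o['position'].round(5),o['wrist_force'].round(2),round(o['gripper_width'],5))
snap('side','d');print(o['time_s'])
E
python3 -c "
import cv2;a=cv2.imread('pics/d_side.png')[180:260,120:220];cv2.imwrite('pics/d_s2.png',cv2.resize(a,None,fx=6,fy=6,interpolation=3))"
```

```text
[ 0.66156 -0.16352  0.13932] [ 6.37 -0.79 -6.24] 0.020417519211900784
[ 0.66126 -0.16347  0.14213] [ 3.49 -1.95 -6.73] 0.0205
[ 0.66115 -0.16346  0.14526] [ 4.07 -1.83 -9.21] 0.02009
[ 0.66106 -0.16343  0.1474 ] [ 4.23 -1.2  -9.64] 0.02069
4.5417
```

View pics/d_s2.png

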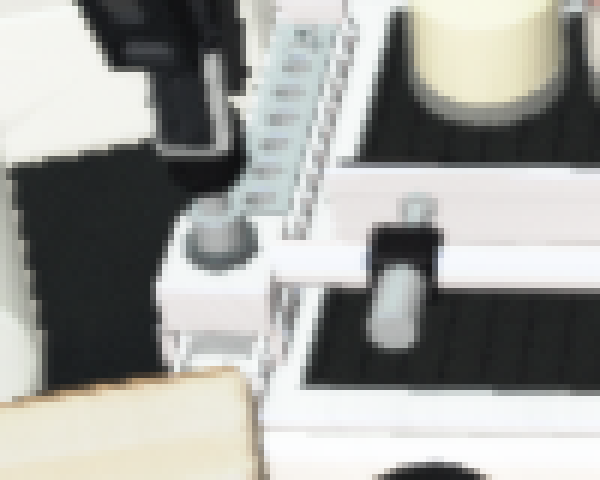

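```bash
cat >> h.py <<'E'
D=np.array([-.9866,.1633]);P0=np.array([.6612,-.1635])
def go(s,z,v=.03,pr=True):
    from workcell import bot,get_obs
    bot.servo_line([*(P0+D*s),z],velocity=v)
    o=get_obs();p=o['position'];f=o['wrist_force'];n=np.array([-D[1],D[0]])
    if pr: print('cmd %.4f s %.4f lat %.4f z %.4f | along %.1f lat %.1f fz %.1f w %.4f t %.2f'%(s,D@(p[:2]-P0),n@(p[:2]-P0),p[2],D@f[:2],n@f[:2],f[2],o['gripper_width'],o['time_s']),flush=True)
    return D@(p[:2]-P0),f
E
python3 - <<'E'
from h import *
for s in (.004,.010,.02,.035,.05): go(s,.148)
snap('side','e')
E
python3 -c "
import cv2;a=cv2.imread('pics/e_side.png')[130:280,100:280];cv2.imwrite('pics/e_s2.png',cv2.resize(a,None,fx=4,fy=4,interpolation=3))"
```

```text
cmd 0.0040 s 0.0043 lat -0.0000 z 0.1477 | along -4.2 lat 1.1 fz -11.1 w 0.0203 t 4.88
cmd 0.0100 s 0.0102 lat -0.0001 z 0.1479 | along -4.4 lat 0.2 fz -11.1 w 0.0206 t 5.23
cmd 0.0200 s 0.0201 lat -0.0000 z 0.1480 | along -3.8 lat 0.3 fz -9.6 w 0.0202 t 5.72
cmd 0.0350 s 0.0349 lat -0.0000 z 0.1480 | along -5.1 lat 0.3 fz -9.9 w 0.0204 t 6.37
cmd 0.0500 s 0.0499 lat -0.0001 z 0.1481 | along -3.8 lat -0.3 fz -10.1 w 0.0206 t 7.02
```

View pics/e_s2.png

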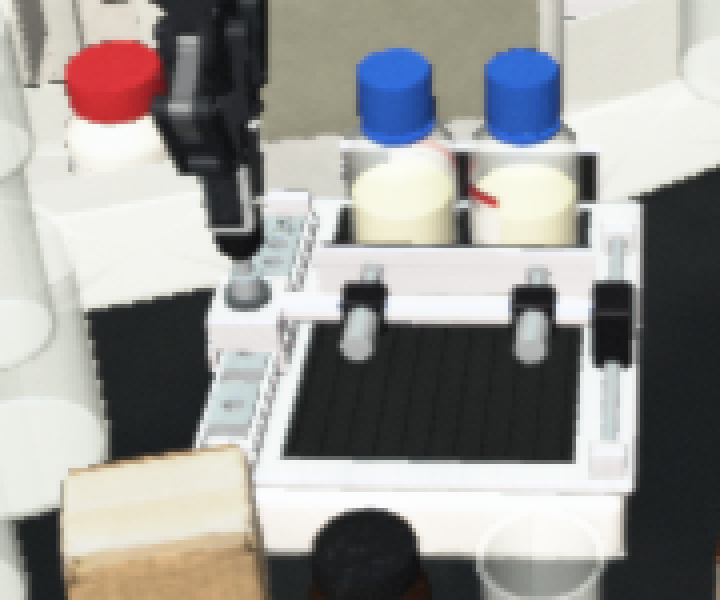

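```bash
python3 - <<'E'
from h import *
for s in (.060,.064,.067,.069,.070,.071,.072,.073,.074,.075,.076): go(s,.148,.02)
snap('side','f');snap('scene','f')
E
python3 -c "
import cv2;a=cv2.imread('pics/f_side.png')[130:280,100:280];cv2.imwrite('pics/f_s2.png',cv2.resize(a,None,fx=4,fy=4,interpolation=3))"
```

```text
cmd 0.0600 s 0.0598 lat -0.0000 z 0.1481 | along -3.7 lat -0.4 fz -9.5 w 0.0204 t 7.72
cmd 0.0640 s 0.0639 lat -0.0000 z 0.1481 | along -5.1 lat -0.5 fz -10.7 w 0.0209 t 8.07
cmd 0.0670 s 0.0669 lat -0.0001 z 0.1481 | along -4.7 lat -0.2 fz -10.8 w 0.0202 t 8.37
cmd 0.0690 s 0.0687 lat -0.0001 z 0.1481 | along -5.4 lat -0.3 fz -10.0 w 0.0201 t 8.62
cmd 0.0700 s 0.0693 lat -0.0000 z 0.1482 | along -6.7 lat -0.5 fz -11.1 w 0.0205 t 8.87
cmd 0.0710 s 0.0713 lat 0.0001 z 0.1487 | along 0.6 lat 1.8 fz 0.3 w 0.0199 t 9.12
cmd 0.0720 s 0.0721 lat 0.0001 z 0.1483 | along -0.4 lat 0.2 fz -0.5 w 0.0205 t 9.37
cmd 0.0730 s 0.0731 lat 0.0000 z 0.1480 | along -0.8 lat -0.0 fz -0.2 w 0.0201 t 9.62
cmd 0.0740 s 0.0741 lat 0.0000 z 0.1480 | along -0.5 lat 0.2 fz 1.1 w 0.0201 t 9.87
cmd 0.0750 s 0.0751 lat -0.0000 z 0.1480 | along 0.2 lat -0.1 fz 0.5 w 0.0200 t 10.12
cmd 0.0760 s 0.0760 lat -0.0000 z 0.1480 | along -0.7 lat -0.3 fz -0.4 w 0.0198 t 10.37
```

View pics/f_s2.png

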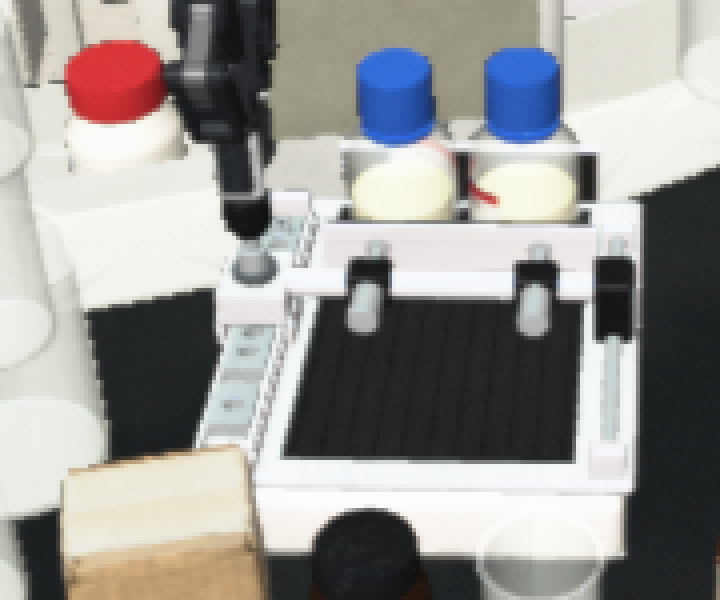

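```bash
python3 -c "
import cv2,numpy as np
L=[cv2.resize(cv2.imread('pics/%s_side.png'%n)[y:y+60,x:x+40],None,fx=6.5,fy=6.5,interpolation=3) for n,y,x in (('c',175,135),('e',160,140),('f',150,142))]
cv2.imwrite('pics/cmp.png',np.hstack(L))
a=cv2.imread('pics/f_scene.png')[150:300,200:400];cv2.imwrite('pics/f_sc2.png',cv2.resize(a,None,fx=4,fy=4,interpolation=3))"
```

```text
(no output)
```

View pics/cmp.png

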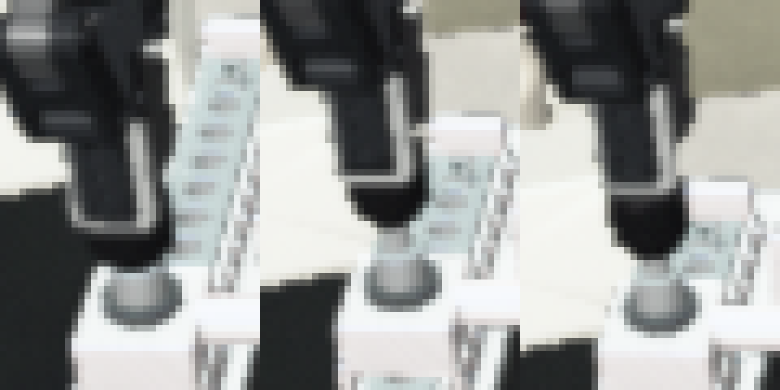

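View pics/f_sc2.png

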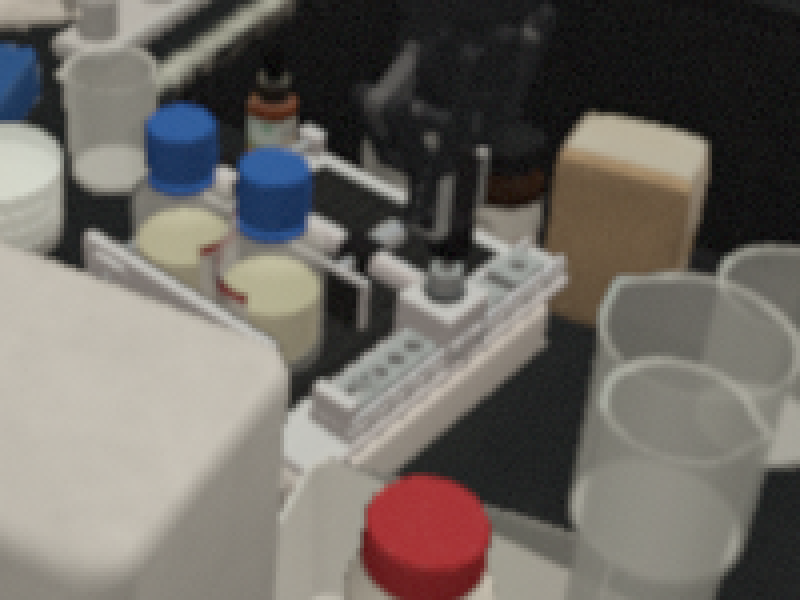

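```bash
python3 - <<'E'
from h import *
f,K,V=load('side','c')
for z in (.116,.12,.124,.128,.133,.142): print(z,'front of knob',proj([.661+.012,-.165,z],K,V).round(1),'finger outer',proj([.661+.02,-.167,z],K,V).round(1))
f,K,V=load('scene','f')
p=P0+D*.07
print(proj([*p,.133],K,V),proj([*p,.101],K,V))
E
```

```text
0.116 front of knob [154.9 218.7] finger outer [153.6 221.7]
0.12 front of knob [154.6 216.9] finger outer [153.3 219.9]
0.124 front of knob [154.3 215.2] finger outer [153.1 218.2]
0.128 front of knob [154.1 213.4] finger outer [152.8 216.4]
0.133 front of knob [153.7 211.2] finger outer [152.4 214.2]
0.142 front of knob [153.1 207.2] finger outer [151.8 210.1]
[311.02494532 210.45440537] [309.67175339 222.87139201]
```

```bash
python3 - <<'E'
from h import *
f,K,V=load('side','a')
print(proj([.6245,0,.2273],K,V),proj([.6245,0,.2103],K,V),proj([.6245,0,.2233],K,V))
cv2.imwrite('pics/g1.png',cv2.resize(f[80:160,215:285,::-1],None,fx=7,fy=7,interpolation=3))
from workcell import *
o=get_obs();print(o['position'],o['time_s'])
E
```

```text
[243.52186208 143.71170986] [243.63672006 151.96323451] [243.54912961 145.67063938]
[ 0.58626002 -0.15111097  0.14802754] 10.4667
```

View pics/g1.png

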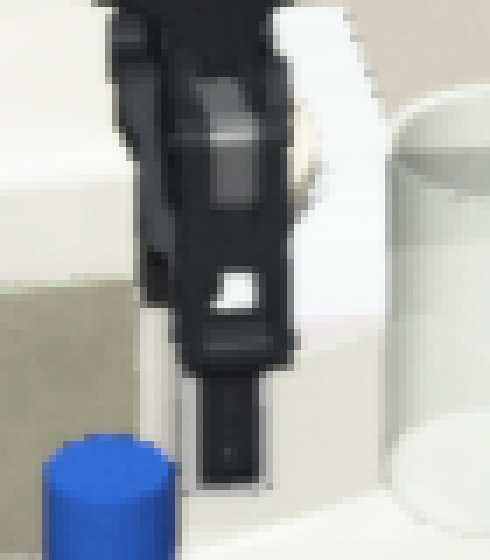

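```bash
python3 - <<'E'
from h import *
from workcell import *
go(.076,.165,.08)
hand.move_gripper(.040,40)
snap('side','h');snap('wrist','h');print(get_obs()['time_s'])
a=cv2.imread('pics/h_side.png')[130:230,120:240];cv2.imwrite('pics/h2.png',cv2.resize(a,None,fx=6,fy=6,interpolation=3))
E
```

```text
cmd 0.0760 s 0.0754 lat 0.0001 z 0.1660 | along -0.3 lat -0.4 fz 0.5 w 0.0202 t 10.83
11.2667
```

View pics/h2.png

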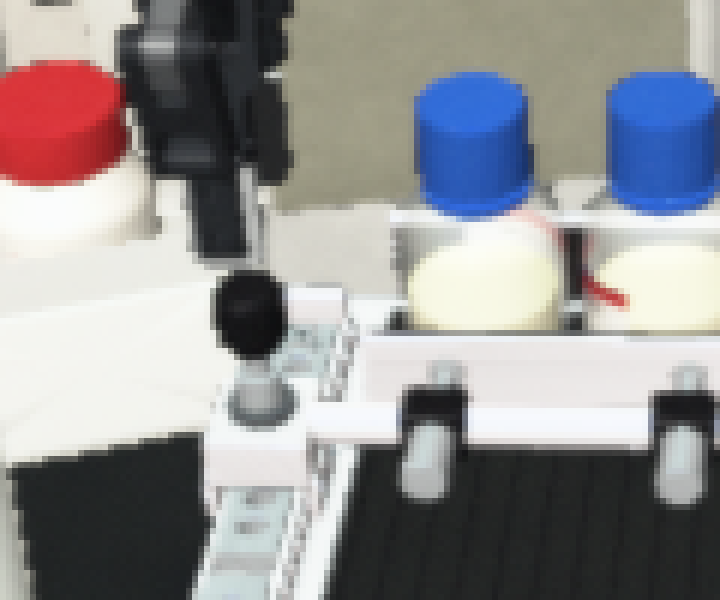

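View pics/h_wrist.png

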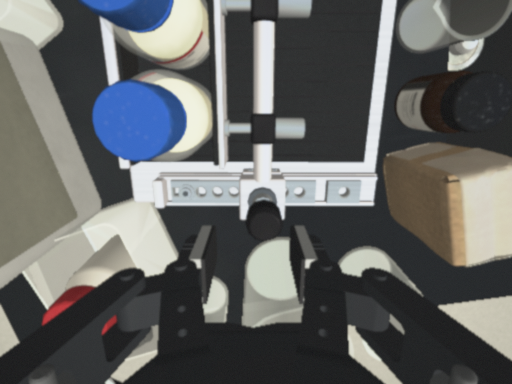

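```bash
python3 - <<'E'
from h import *
from scipy.optimize import least_squares
f,K,V=load('wrist','h');g,K2,V2=load('side','h')
uw=np.array([263.5,214]);us=np.array([252/6+120,313/6+130])
r=least_squares(lambda P:np.r_[proj(P,K,V)-uw,(proj(P,K2,V2)-us)],[.59,-.15,.14]);print('knob tri',r.x,r.fun)
for z in (.133,.1405,.15): print(z,ray(*uw,K,V,z),ray(*us,K2,V2,z))
T=P0+D*.0754
for z in (.165,.149,.14): print('axis',z,proj([*T,z],K,V),proj([*T,z],K2,V2))
print(P0+D*.07)
E
```

```text
knob tri [ 0.59214534 -0.15028659  0.13583824] [-0.00823852  0.24221144  0.64165917  0.23547769]
0.133 [ 0.59209993 -0.15127865  0.133     ] [ 0.58717249 -0.15185717  0.133     ]
0.1405 [ 0.59230358 -0.14821077  0.1405    ] [ 0.59784567 -0.15089396  0.1405    ]
0.15 [ 0.59256154 -0.14432479  0.15      ] [ 0.61136505 -0.14967389  0.15      ]
axis 0.165 [256.22926842 236.83016079] [160.46065049 167.99958629]
axis 0.149 [255.93632105 225.0031701 ] [161.42038261 175.08597314]
axis 0.14 [255.79294924 219.21490461] [161.95157299 179.00813056]
[ 0.592138 -0.152069]
```

```bash
python3 - <<'E'
from h import *
from workcell import *
go(.070,.165,.08)
go(.070,.140,.06)
go(.070,.130,.04)
snap('side','i');snap('scene','i')
a=cv2.imread('pics/i_side.png')[130:230,120:240];b=cv2.imread('pics/i_scene.png')[170:250,270:350]
cv2.imwrite('pics/i2.png',np.hstack([cv2.resize(a,(480,400),interpolation=3),cv2.resize(b,(400,400),interpolation=3)])[:,:800])
E
```

```text
cmd 0.0700 s 0.0695 lat 0.0000 z 0.1650 | along 0.2 lat -0.4 fz -0.2 w 0.0400 t 11.52
cmd 0.0700 s 0.0702 lat -0.0000 z 0.1396 | along -0.8 lat 0.4 fz 0.4 w 0.0401 t 12.08
cmd 0.0700 s 0.0702 lat 0.0000 z 0.1297 | along 0.5 lat -0.1 fz -0.4 w 0.0398 t 12.48
```

View pics/i2.png

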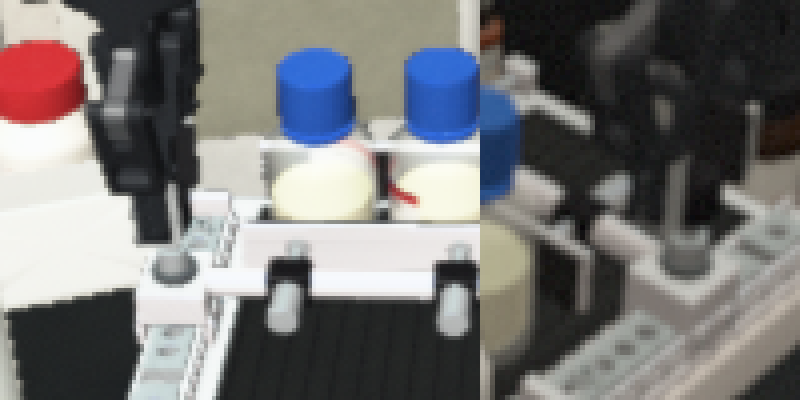

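```bash
python3 - <<'E'
from h import *
from workcell import *
go(.070,.126,.03)
hand.move_gripper(.015,50)
o=get_obs();print(o['gripper_width'])
go(.070,.126,.03)
snap('side','j')
a=cv2.imread('pics/j_side.png')[130:230,120:240]
cv2.imwrite('pics/j2.png',cv2.resize(a,(720,600),interpolation=3))
E
```

```text
cmd 0.0700 s 0.0702 lat -0.0000 z 0.1258 | along 0.4 lat 0.7 fz -0.1 w 0.0395 t 12.87
0.022290561108047217
cmd 0.0700 s 0.0693 lat 0.0001 z 0.1264 | along -4.5 lat -0.1 fz 0.5 w 0.0222 t 13.41
```

View pics/j2.png

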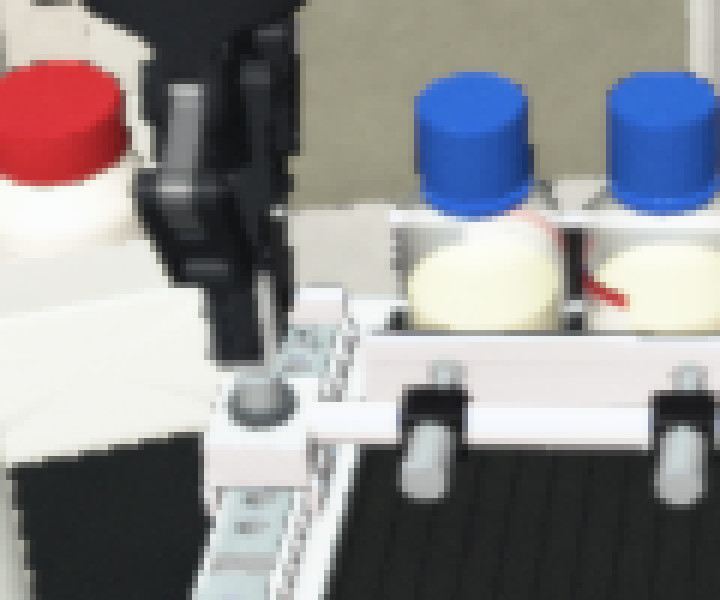

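```bash
python3 - <<'E'
from h import *
for z in (.1275,.1285,.1295): go(.0695,z,.02)
E
```

```text
cmd 0.0695 s 0.0693 lat 0.0000 z 0.1267 | along -6.5 lat 0.4 fz -7.3 w 0.0219 t 13.71
cmd 0.0695 s 0.0695 lat 0.0000 z 0.1275 | along -7.5 lat -0.6 fz -9.5 w 0.0223 t 13.96
cmd 0.0695 s 0.0696 lat 0.0000 z 0.1284 | along -7.1 lat 0.7 fz -9.1 w 0.0222 t 14.21
```

```bash
python3 - <<'E'
from h import *
for s in (.071,.072,.073,.074,.075): 
    x,f=go(s,.1300,.02)
    if f[2]>-6: break
E
```

```text
cmd 0.0710 s 0.0712 lat 0.0000 z 0.1288 | along -6.7 lat 0.7 fz -10.5 w 0.0224 t 14.46
cmd 0.0720 s 0.0720 lat -0.0000 z 0.1288 | along -7.7 lat -0.2 fz -11.0 w 0.0219 t 14.71
cmd 0.0730 s 0.0729 lat -0.0000 z 0.1289 | along -8.4 lat 0.4 fz -10.5 w 0.0220 t 14.96
cmd 0.0740 s 0.0738 lat 0.0000 z 0.1289 | along -9.4 lat 0.4 fz -9.6 w 0.0218 t 15.21
cmd 0.0750 s 0.0747 lat -0.0000 z 0.1290 | along -9.1 lat 0.5 fz -10.5 w 0.0220 t 15.46
```

```bash
cat > probe.py <<'E'
from h import *
def probe(lo,hi,step):
    for s in np.arange(lo,hi+1e-6,step):
        x,f=go(s,.1295,.03,False)
        if f[2]>-5: print('slip?');return
        x,f=go(s,.1248,.03)
        if f[2]<-5.5: print('HOLE');return s
        go(s,.1295,.04,False)
E
python3 - <<'E'
from probe import *
probe(.076,.081,.001)
E
```

```text
cmd 0.0760 s 0.0753 lat 0.0000 z 0.1258 | along -1.5 lat 0.6 fz 8.2 w 0.0219 t 16.02
cmd 0.0770 s 0.0764 lat 0.0000 z 0.1255 | along -4.1 lat -1.0 fz 6.2 w 0.0223 t 16.84
cmd 0.0780 s 0.0781 lat 0.0000 z 0.1237 | along -7.4 lat 0.2 fz -10.2 w 0.0220 t 17.67
HOLE
```

```bash
python3 - <<'E'
from h import *
for z in (.1230,.1215,.1205,.1195): 
    x,f=go(.078,z,.02)
    if f[2]>6: break
E
```

```text
cmd 0.0780 s 0.0781 lat -0.0000 z 0.1220 | along -6.7 lat 0.9 fz -9.6 w 0.0219 t 17.92
cmd 0.0780 s 0.0781 lat -0.0000 z 0.1206 | along -6.5 lat 0.1 fz -7.6 w 0.0222 t 18.17
cmd 0.0780 s 0.0781 lat -0.0000 z 0.1197 | along -7.6 lat 0.1 fz -6.7 w 0.0223 t 18.42
cmd 0.0780 s 0.0781 lat -0.0000 z 0.1193 | along -4.5 lat -0.5 fz -3.1 w 0.0221 t 18.67
```

```bash
python3 - <<'E'
from h import *
from workcell import *
go(.078,.1185,.02)
hand.move_gripper(.040)
o=get_obs();print(o['wrist_force'],o['gripper_width'])
go(.078,.175,.08)
snap('side','k');snap('wrist','k');snap('scene','k')
a=cv2.imread('pics/k_side.png')[130:230,120:240]
cv2.imwrite('pics/k2.png',cv2.resize(a,(720,600),interpolation=3))
E
```

```text
cmd 0.0780 s 0.0780 lat 0.0000 z 0.1191 | along -2.6 lat -0.3 fz 4.3 w 0.0224 t 18.92
[-0.64891122 -0.61823046 -0.63437458] 0.03996096469705088
cmd 0.0780 s 0.0783 lat -0.0000 z 0.1747 | along 0.4 lat 0.7 fz -0.1 w 0.0394 t 20.09
```

View pics/k2.png

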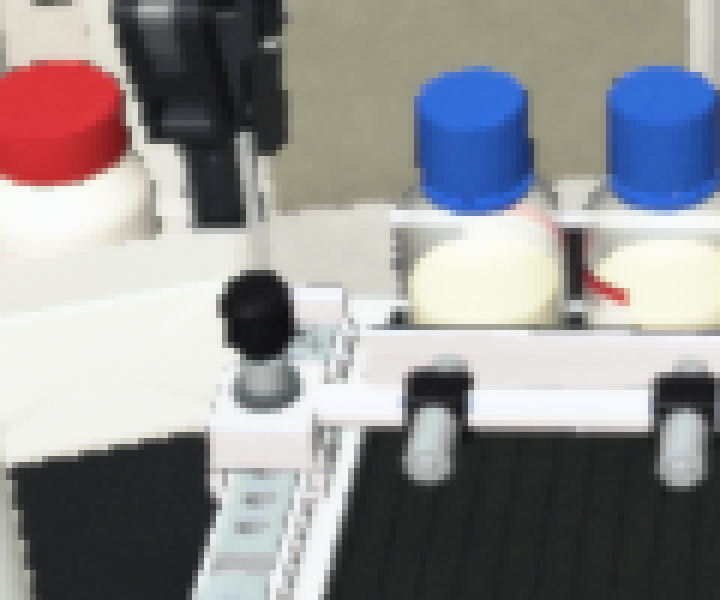

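View pics/k_wrist.png

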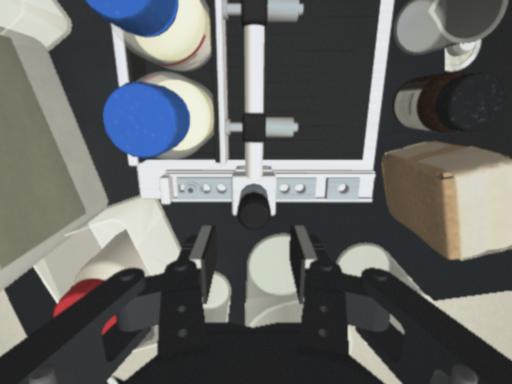

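```bash
python3 - <<'E'
from h import *
for p,u0,v0 in (('a',155,196),('h',162,170),('k',163,172)):
    f,K,V=load('side',p);g=cv2.cvtColor(f,cv2.COLOR_RGB2GRAY).astype(float)
    print(p,u0)
    for du in (-2,-1,0,1,2): print(g[v0:v0+38,u0+du].astype(int).tolist())
E
```

```text
a 155
[237, 242, 242, 240, 223, 90, 28, 26, 26, 28, 29, 42, 43, 28, 24, 22, 23, 21, 21, 25, 70, 183, 173, 167, 166, 159, 121, 101, 102, 189, 242, 246, 246, 235, 233, 231, 230, 229]
[236, 241, 242, 238, 161, 56, 27, 27, 27, 27, 29, 38, 37, 25, 23, 22, 21, 23, 21, 21, 55, 165, 174, 176, 176, 172, 140, 107, 96, 156, 241, 246, 246, 234, 231, 232, 230, 229]
[236, 238, 241, 240, 205, 79, 28, 28, 26, 29, 30, 33, 32, 25, 23, 21, 20, 20, 21, 20, 62, 189, 181, 180, 178, 177, 154, 110, 92, 135, 241, 247, 247, 236, 232, 232, 230, 229]
[236, 236, 241, 238, 209, 82, 30, 27, 26, 29, 33, 31, 28, 22, 20, 20, 24, 20, 19, 19, 72, 197, 183, 178, 179, 176, 146, 107, 93, 149, 241, 245, 246, 236, 233, 231, 230, 230]
[236, 233, 240, 235, 207, 82, 30, 25, 28, 30, 27, 26, 23, 21, 20, 20, 20, 19, 19, 34, 113, 187, 173, 170, 170, 168, 136, 105, 98, 173, 240, 245, 245, 234, 232, 232, 230, 230]
h 162
[49, 41, 66, 145, 142, 58, 27, 27, 28, 27, 40, 44, 31, 23, 22, 22, 22, 23, 22, 69, 186, 191, 200, 199, 170, 164, 162, 156, 120, 99, 122, 224, 244, 245, 239, 234, 231, 231]
[138, 112, 138, 176, 152, 59, 27, 27, 27, 29
[... 840 characters left out ...]
[199, 200, 191, 77, 29, 26, 27, 29, 33, 39, 36, 22, 23, 23, 24, 22, 22, 38, 122, 176, 177, 178, 174, 151, 110, 96, 158, 242, 246, 243, 234, 233, 231, 230, 229, 222, 151, 183]
[195, 195, 185, 75, 30, 26, 27, 29, 34, 35, 28, 22, 21, 22, 21, 20, 20, 34, 116, 180, 181, 181, 179, 158, 111, 97, 153, 241, 246, 243, 235, 231, 231, 230, 229, 223, 151, 171]
[194, 194, 182, 73, 29, 24, 29, 26, 31, 29, 24, 20, 20, 22, 19, 19, 21, 46, 144, 174, 177, 178, 177, 156, 110, 92, 154, 241, 245, 243, 235, 232, 230, 231, 229, 224, 176, 184]
[211, 210, 202, 101, 37, 26, 27, 30, 27, 24, 22, 19, 19, 19, 19, 19, 20, 62, 174, 168, 166, 166, 165, 139, 105, 97, 174, 242, 245, 242, 233, 232, 231, 230, 230, 225, 187, 195]
```

```bash
python3 - <<'E'
from h import *
f,K,V=load('side','a')
def diff(s,l):
    x,y=P0+D*s
    return proj([x+.010,y,.102],K,V)[1]-proj([x-.008,y,.142+l],K,V)[1]
a=diff(0,0)
for n,s,m in (('h',.0695,26.47),('k',.078,23.51)):
    d0=diff(s,0)*24.58/a;d7=diff(s,.0075)*24.58/a;print(n,a,d0,d7,'lift mm',(m-d0)/(d7-d0)*7.5)
E
```

```text
h 23.819887774827265 23.3069379850684 26.682091227573203 lift mm 7.028707560069618
k 23.819887774827265 23.15993306850524 26.5224718092441 lift mm 0.7808094385356608
```

```bash
python3 - <<'E'
from h import *
from workcell import *
go(.0775,.185,.08)
hand.move_gripper(.004,30)
z=.172
while z>.138:
    x,f=go(.0775,z,.03,False)
    if f[2]>2.5: break
    z-=.0015
go(.0775,z,.02)
for k in range(5):
    z-=.0004
    x,f=go(.0775,z,.01)
    if f[2]>14: break
E
```

```text
cmd 0.0775 s 0.0769 lat 0.0000 z 0.1858 | along -0.5 lat -0.1 fz 0.7 w 0.0404 t 20.52
cmd 0.0775 s 0.0772 lat 0.0000 z 0.1395 | along 1.1 lat 0.3 fz 4.9 w 0.0042 t 27.28
cmd 0.0775 s 0.0771 lat 0.0000 z 0.1395 | along 1.7 lat 0.2 fz 8.6 w 0.0044 t 27.53
cmd 0.0775 s 0.0771 lat 0.0000 z 0.1394 | along 3.4 lat -0.2 fz 11.7 w 0.0042 t 27.78
cmd 0.0775 s 0.0770 lat 0.0001 z 0.1394 | along 5.1 lat -0.9 fz 14.3 w 0.0038 t 28.03
```

```bash
python3 - <<'E'
from h import *
from workcell import *
go(.0775,.26,.12)
bot.reach([.60,-.22,.28],ori())
bot.dwell(.3)
for n in('side','wrist','scene'): snap(n,'m')
print(get_obs()['time_s'])
f,K,V=load('side','m');g=cv2.cvtColor(f,cv2.COLOR_RGB2GRAY).astype(int);print(g[170:205,163].tolist())
a=cv2.imread('pics/m_side.png')[120:300,60:320];b=cv2.imread('pics/m_wrist.png')
cv2.imwrite('pics/m2.png',cv2.resize(a,(780,540),interpolation=3))
E
```

```text
cmd 0.0775 s 0.0780 lat -0.0000 z 0.2591 | along -0.4 lat 0.6 fz 0.1 w 0.0041 t 29.20
30.0417
[197, 196, 194, 193, 184, 75, 29, 26, 26, 28, 33, 35, 30, 21, 20, 20, 22, 20, 19, 35, 116, 179, 181, 180, 178, 157, 110, 96, 153, 242, 246, 244, 234, 231, 230]
```

View pics/m2.png

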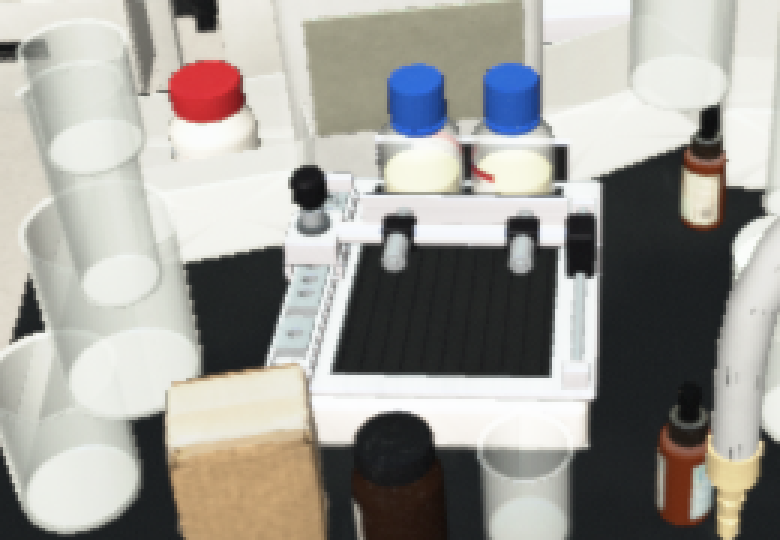

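View pics/m_wrist.png

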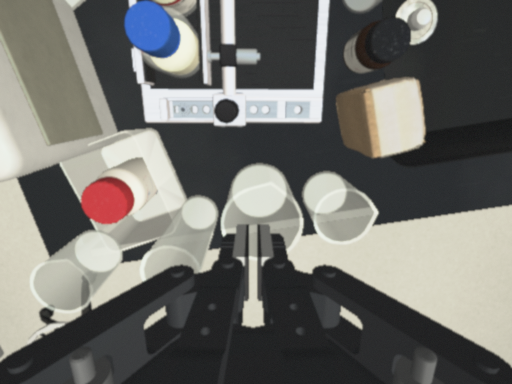

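```bash
python3 -c "
from workcell import *
hand_in();print(get_obs()['time_s'])"
```

```text
the job is handed in; nothing more can be done
the job is handed in; nothing more can be done
```

The bar is clamped and the plunger is seated in a hole of the strip at about 0.078 m of travel. I handed the job in about 30 s into the 64 s allowed. I found that hole by feel: at 0.076 and 0.077 the lowered pin stopped on the strip, and at 0.078 it went in.

- **Knob slip:** The first grip held only the domed top of the knob. It slipped off at about 0.070, just as the pad began to touch, and the pin dropped onto plain strip. I re-gripped lower and carried on.
- **Plunger home:** I pressed 14 N down on the knob and it did not move. In the side view the knob sits 0.8 mm above home. The drop measured by the arm was about 6.5–7 mm instead of 7.5 mm. I put both differences down to measurement error.
- **Pad:** The bar travel and the pad-to-tube gap in the images both put the pad about 6–8 mm back on its springs. It stops solid at 20 mm.
- **Bottles and bystanders:** In the last pictures both bottles are upright between the pad and the fence. The other items in view look where they were, and the robot is clear of everything.
- **Not tested:** I did not try to pull the locked bar back.

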